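# Dock the vial tray, then draw out the brown vial and hold it leaned over

### The arm

A 6-joint arm with a two-finger parallel gripper is mounted at the origin on a cart in front of the work surface, level with it; the furniture and walls round the work are solid. World frame = base frame: x ahead of the robot, y to its left, z up, the work surface at z = 0. Lengths are in m, angles in rad, forces in N, time in s.
With the tool pointing down it reaches from about 0.3 to 0.875 m from the base axis. Payload 6.4 kg.
Tool frame: the origin (TCP) lies between the finger pads; the fingertips stand 25 mm ahead of it and the grasp point (between the pads) lies 6 mm ahead of it; z points along the fingers, y is the line along which they close (so a half turn about z gives the same grasp; the last joint's range is limited). The gripper opens to 85 mm and grips with 20 to 120 N. Pads are 22 mm wide; open, the fingers measure 114 mm over their backs; the gripper's body (76 mm by 85 mm) begins 54 mm behind the grasp point. The pads swing forward as they close: fully open they stand 13 mm farther back than shut.
Start: joints at [0.951, 0.181, 1.607, -0, 1.354, -0.206], TCP at [0.231, 0.526, 0.256] pointing down, gripper open.
Joint ranges: [-2.99, 2.99], [-0.89, 2.07], [0.3, 2.58], [-1.14, 4.28], [0, 2.63], [-3.12, 3.12]. Speed limits (rad/s): [2.57, 2.57, 3.01, 3.14, 3.14, 3.14].

### API

Orientations are given as a unit quaternion [w, x, y, z].
In Python, from bench import ctrl gives the robot as it stands.
- The arm moves only by the tool servo_tool, never from a script. Its argument "series" is text: rows parted by semicolons, each of 7 numbers parted by spaces: the gripper command: -1 is fully open, 1 is shut, values between are in proportion, then the shift along the tool's x, y, z in m, then the turn, a rotation vector about the tool's x, y, z in degrees. A call has 1 to 12 rows; each row is the pose to reach, as a shift and turn from the pose commanded when the call began, along the tool's axes at that moment; what a row does not reach only later rows make up. A row lasts 1/12 s, in which the tool goes at most 41.7 mm and 7.16 degrees, less where a joint would pass 70% of its speed; a pose out of reach is approached as far as the arm can. A call with a gripper value outside its range is refused whole. The fingers move at their own pace and stop on an object; the grip force is fixed at half the most. Time passes only in rows, so rows that repeat a pose let the fingers close. It gives the time, the measured TCP pose, the force, the opening and the grip force at its end, in the units of the state.
- ctrl.get_obs(): the state, without advancing time (a new reading comes with each control period).
- ctrl.camera(name): name is "scene" or "top"; returns a dict with "img" (400x640x3 uint8, red, green, blue), "z_map" (400x640 float32, m along the optical axis (not along the pixel's ray), 0 where there is no reading), "fovy" (degrees; the focal length in pixels is half the picture's height over the tangent of half this angle, whatever the lens; pixels are square), "cx", "cy" (the principal point, pixels), "extrinsics" (4x4, takes a point from camera to world coordinates). Camera axes: x right, y down, z forward; pixel columns grow to the right and rows downward; lengths in m; the calibration is good to about 2 mm. A picture is of the moment at which its call begins.
- ctrl.hand_in(): hands the job in; it is judged then, once.
The state is a dict: "time_s": time; "q": joint angles; "dq": joint speeds; "joint_efforts": joint torques, N m; "eef_pos": TCP position; "eef_rot": TCP orientation; "wrist_force": force on the tool from outside, world axes, zero at the start; "torque": the same for the moment, N m; "opening": opening from 0.0 (shut) to 1.0 (fully open); "grasp_force": force on a finger pad.
Only numpy, scipy, OpenCV 4.12 (cv2) and the standard library are available. Lean on these libraries where they do the work, as an engineer would, in place of code of your own. Each camera call takes 0.05 s, during which the arm holds its last target. There are 200 camera calls.

### The job

Slide the blue tray with its three vials along the bench into the slot between the dock's two rails, fully home against the end block. Then draw the brown vial out of the docked tray, lift it well clear, a good 20 cm above the bench, lean it over to about 45 degrees for a look at its contents, and finish there: keep holding it still in the gripper, do not put it down. Leave the tray home with the two white vials standing in it, and do not disturb the other things on the bench.

Things in the scene. Friction and masses are not known exactly. Their poses are not given: they have to be found in the camera images.
- tray: Blue tray on the bench, loose, 0.25-0.5 kg: block 200 (x) x 60 (y) x 24 (z) mm, with flanges 8 mm high along its sides, 76 mm wide over all. Origin: centre of its underside; +x is its front, the end that enters the dock. Three round pockets, 25 mm wide, 20 mm deep, on its centre line at x = -13, +31, +75 mm hold the vials. Starts a few cm outside the dock's mouth, a little off line and askew.
- tray_fin (a point): Centre of the black upright grip fin on the tray's rear (tray x = -75, y = 0, z = 45 mm): 36 mm long along tray x, 12 mm thick along tray y, from the tray's top (24 mm) up to 62 mm above the bench. Grasp it across its thickness.
- dock: Dock fixed to the bench: two parallel dark grey steel rails and a white end block. +x is the direction of insertion. Origin, at bench level: where the tray's origin lies when home (axes parallel, tray's front against a stop pad at x = +100 mm). No floor: the tray slides on the bench. End block: 55 (x) x 110 (y) x 40 mm high, from x = +102 mm. All else of the dock is at most 19 mm high.
- dock_mouth (a point): Bench-level point midway between the rails' near ends (dock x = -25, y = 0 mm), axes as the dock's. From here the rails run inwards 79 mm apart (1.5 mm play each side of the tray); outwards they flare to about 100 mm apart over 27 mm. Lips along their tops, 11 to 17 mm above the bench, reach 5 mm in over the flanges.
- brown_vial: Brown sample vial with black cap, 22 mm diameter, 52 mm tall, 20 g, loose, standing upright in one of the tray's three pockets (which one varies); about 32 mm of it shows above the tray. Origin: centre of its underside; z is its long axis, towards the cap.
- white_vial_a: White sample vial with black cap, same size, in another pocket; origin at centre of underside, z up.
- white_vial_b: White sample vial with black cap, same size, in the third pocket; origin at centre of underside, z up.
- wash_bottle: Loose bystander: white squeeze bottle with red cap and bent spout, 204 mm tall; origin at its underside.
- beaker: Loose bystander: clear glass beaker, 69 mm wide, 79 mm tall; origin at its underside.
- timer: Loose bystander: white bench timer, 68x66x21 mm, with two blue keys and one red key; origin at its underside.
- petri_dish: Loose bystander: clear dish of beads, 57 mm wide, 20 mm tall; origin at its underside.
Not all that is in view belongs to the job. There is more than one size of the dock; the job needs the larger.

How it is judged:
By the outcome, as a careful person would: the job done as asked, in the order asked, and still so for the second after the job is handed in, while the arm keeps its last pose, push and grip.
It also fails if it takes over 51 s, if anything falls off the work surface, if the arm or the gripper's body presses on something with over 40 N, if the wrist force passes 120 N, or if a joint passes its speed limit or range.

## Working session

There is one attempt and no reset: what is moved stays moved. The work goes in short steps, Python scripts to look and compute and a tool call to move; the robot and the scene stay as the last step left them, time stands still between calls to the robot, and variables do not carry over. Pictures are saved under pics/ and viewed, at most 10 in all, crops included, and the job is handed in when it is done.

Besides the shell and the picture viewer there is one more tool, called after "Call:" as name(argument=value, ...) on one line, values as JSON. servo_tool: Moves the arm, as the interface text tells. Its arguments: {"type":"object","properties":{"series":{"type":"string"}},"required":["series"]}

```bash
mkdir -p pics; ls
python3 - <<'E'
from bench import ctrl
import cv2,numpy as np
o=ctrl.get_obs(); print({k:np.round(v,3) for k,v in o.items()})
for n in("scene","top"):
    c=ctrl.camera(n); np.savez(f"pics/{n}0.npz",**c)
    cv2.imwrite(f"pics/{n}0.png",c["img"][...,::-1]); print(n,c["fovy"],c["cx"],c["cy"],np.round(c["extrinsics"],3).tolist())
E
```

```text
pics
{'time_s': np.float64(0.0), 'q': array([ 0.951,  0.182,  1.608,  0.   ,  1.354, -0.206]), 'dq': array([-0.001, -0.002, -0.   , -0.   ,  0.001,  0.002]), 'joint_efforts': array([-1.0000e-03, -4.4488e+01, -3.5134e+01, -0.0000e+00,  9.0000e-03,
        0.0000e+00]), 'eef_pos': array([0.231, 0.526, 0.255]), 'eef_rot': array([-0.   ,  0.205,  0.979, -0.001]), 'wrist_force': array([ 0.32 ,  0.707, -0.068]), 'torque': array([0.051, 0.011, 0.004]), 'grasp_force': np.float64(0.0), 'opening': np.float64(1.002)}
scene 56.45947494838025 315.77326650703384 193.17437321386814 [[0.68, -0.487, 0.548, -0.032], [-0.733, -0.447, 0.513, -0.537], [-0.004, -0.751, -0.661, 0.804], [0.0, 0.0, 0.0, 1.0]]
top 46.695113540020714 321.3798850394014 192.6158056204504 [[-0.007, -0.992, 0.124, 0.39], [-1.0, 0.008, 0.009, 0.019], [-0.009, -0.124, -0.992, 1.532], [0.0, 0.0, 0.0, 1.0]]
```

View pics/scene0.png

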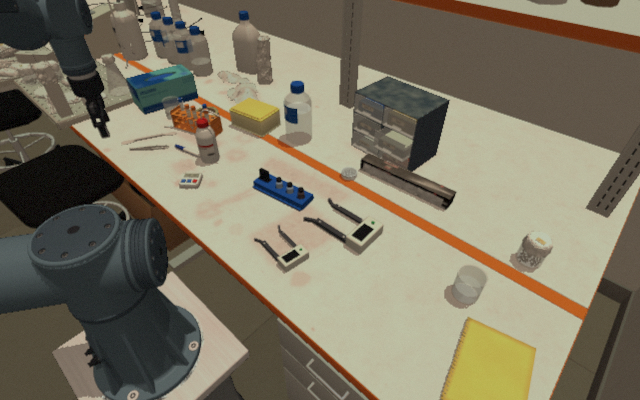

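View pics/top0.png

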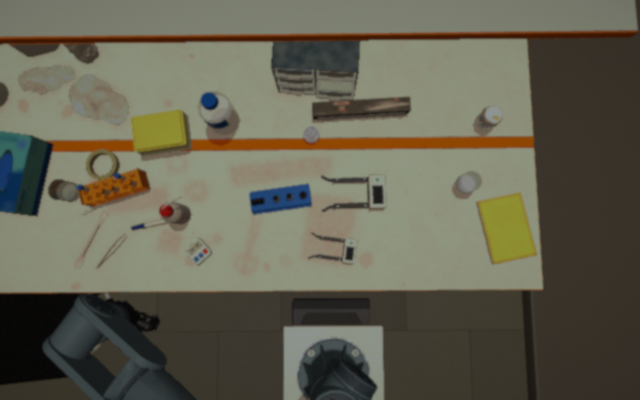

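The scene picture shows the tray at about (283,190), with the fin at (264,174) and the vials at (279–302,180–195). The larger dock is at (345,228) and the smaller one at (283,250). In the top view the tray is at (280,198), the large dock at (355,192) and the small dock at (335,248). I'll crop closer.

Run:
```python
import cv2,numpy as np
a=cv2.imread("pics/scene0.png")[155:265,245:395]; b=cv2.imread("pics/top0.png")[170:225,240:395]
a=cv2.resize(a,None,fx=5.33,fy=5.33,interpolation=cv2.INTER_CUBIC)
b=cv2.resize(b,None,fx=5,fy=5,interpolation=cv2.INTER_CUBIC)
cv2.imwrite("pics/sc.png",a);cv2.imwrite("pics/tc.png",b);print(a.shape,b.shape)
```

```text
(586, 800, 3) (275, 775, 3)
```

View pics/sc.png

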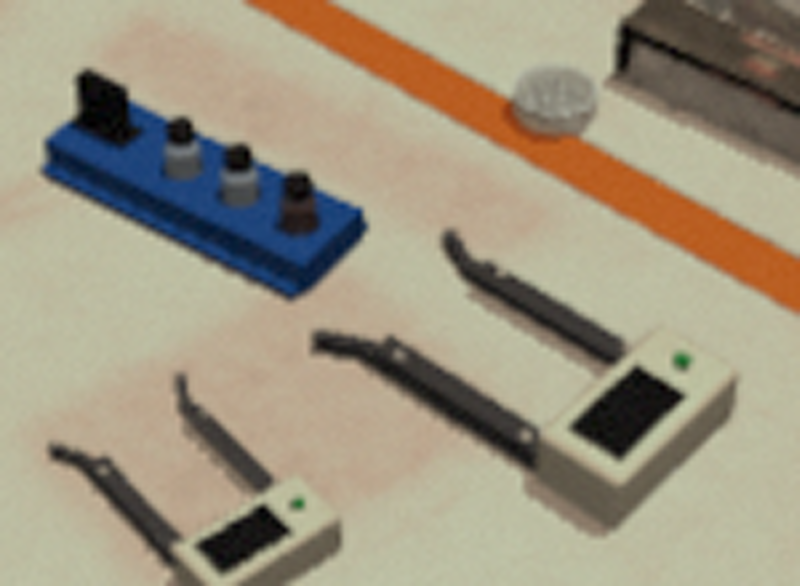

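View pics/tc.png

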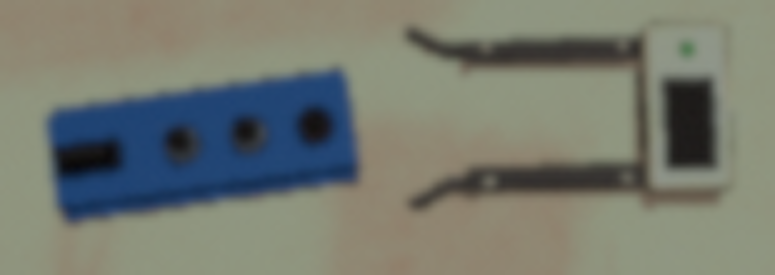

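Candidates for the brown vial are the three vials at scene px (279,183), (290,188) and (301,193). The front one at (301,193) is brown and the other two are white. There are vials in the orange rack at (195,118), but that rack isn't the tray. For the dock, (345,228) is larger than (283,250), so I choose (345,228). Next I measure with depth from both views.

```bash
cat > h.py <<'E'
import numpy as np,cv2
def cloud(c):
    f=200/np.tan(np.radians(c["fovy"])/2); v,u=np.mgrid[:400,:640]; z=c["z_map"]
    P=np.stack([(u-c["cx"])/f*z,(v-c["cy"])/f*z,z,np.ones_like(z)],-1)@c["extrinsics"].T
    P=P[...,:3].copy(); P[z==0]=np.nan; return P
def rect(p):
    (c,s,a)=cv2.minAreaRect((p[:,:2]*1000).astype(np.float32)); return np.round(c,1),np.round(s,1),round(a,2)
def pix(c,p):
    f=200/np.tan(np.radians(c["fovy"])/2); q=np.linalg.inv(c["extrinsics"])@np.r_[p,1]
    return f*q[0]/q[2]+c["cx"],f*q[1]/q[2]+c["cy"]
def world(c,u,v,h):
    f=200/np.tan(np.radians(c["fovy"])/2); E=c["extrinsics"]
    d=E[:3,:3]@np.array([(u-c["cx"])/f,(v-c["cy"])/f,1]); return E[:3,3]+d*(h-E[2,3])/d[2]
def tri(cs,uvs):  # nearest point of two pixel rays, and the gap
    A=np.zeros((3,3));b=np.zeros(3);L=[]
    for c,(u,v) in zip(cs,uvs):
        o=c["extrinsics"][:3,3]; d=world(c,u,v,0)-o; d/=np.linalg.norm(d); M=np.eye(3)-np.outer(d,d); A+=M;b+=M@o;L.append((o,M))
    p=np.linalg.solve(A,b); return p,[np.linalg.norm(M@(p-o)) for o,M in L]
E
python3 - <<'E'
from h import *
C={n:np.load(f"pics/{n}0.npz") for n in("scene","top")}
for n,c in C.items():
    P=cloud(c); im=c["img"].astype(int); z=P[...,2]
    blue=(im[...,2]>im[...,0]+35)&(im[...,2]>im[...,1]+20)
    roi=(P[...,0]>.3)&(P[...,0]<.65)
    u0,u1,v0,v1=(245,395,155,265) if n=="scene" else (240,395,170,225)
    box=np.zeros_like(blue);box[v0:v1,u0:u1]=1
    g=box&~blue&(abs(z)<.004); print(n,"bench z",np.nanmedian(z[box&(abs(z)<.012)]))
    t=box&blue&(z>.017); print(" tray top",rect(P[t]),np.median(z[t]),t.sum())
    yy=P[...,1]
    b=box&(z>.03)&~blue&(yy<np.nanmin(yy[t])-.03); print(" block",rect(P[b]),np.median(z[b]),b.sum())
    k=box&(z>.03)&(yy>np.nanmin(yy[t])-.01)
    q=P[k]; print(" tall",k.sum(),[np.round(x,3).tolist() for x in q[::max(1,len(q)//12)]])
# triangulated pixels scene/top
S,T=C["scene"],C["top"]
s=lambda x,y:(245+(x+.5)/5.333-.5,155+(y+.5)/5.333-.5); t=lambda x,y:(240+(x+.5)/5-.5,170+(y+.5)/5-.5)
for n,a,b in [("brown cap",(299,182),(314,122)),("white2 cap",(238,153),(246,131)),("white1",(181,128),(181,140)),("fin top mid",(103,83),(88,155)),
  ("tray FL top",(363,222),(343,70)),("tray front right top",(297,268),(357,180)),("dock screen near-left",(640,368),(666,80)),("screen far right",(618,455),(714,166)),("flare L tip",(448,235),(408,32)),("flare R tip",(317,340),(412,206)),("rail R screw near",(398,352),(490,181)),("rail R screw far",(526,435),(628,177)),("green",(683,360),(687,48))]:
    p,g=tri((S,T),(s(*a),t(*b))); print(n,np.round(p*1000,1),np.round(np.array(g)*1000,1))
E
```

```text
scene bench z -0.00011425167814294035
 tray top (array([560.9, 166.6]), array([ 64.1, 200.2]), 7.38) 0.023402705351599495 579
 block (array([645.8, -82.7]), array([575.7, 178.2]), 8.63) 0.040093097753420515 1126
 tall 279 [[0.861, 0.058, 0.047], [0.551, 0.242, 0.062], [0.546, 0.253, 0.047], [0.545, 0.238, 0.047], [0.555, 0.225, 0.04], [0.554, 0.18, 0.057], [0.567, 0.176, 0.039], [0.562, 0.138, 0.055], [0.562, 0.128, 0.053], [0.555, 0.141, 0.037], [0.554, 0.136, 0.033], [0.571, 0.09, 0.041], [0.559, 0.092, 0.03]]
top bench z 0.0008768150548852383
 tray top (array([559.7, 167.5]), array([ 66.7, 196.5]), 7.68) 0.024811860127770924 918
 block (array([ 582.8, -148.8]), array([109.2,  55.8]), 0.63) 0.04055013862703294 570
 tall 213 [[0.6, 0.072, 0.03], [0.578, 0.246, 0.032], [0.571, 0.133, 0.056], [0.568, 0.129, 0.057], [0.565, 0.136, 0.057], [0.564, 0.147, 0.034], [0.558, 0.187, 0.061], [0.555, 0.247, 0.062], [0.557, 0.137, 0.041], [0.555, 0.223, 0.03], [0.549, 0.225, 0.059], [0.549, 0.232, 0.032], [0.539, 0.258, 0.031]]
brown cap [571.5  92.3  56.4] [0.9 0.9]
white2 cap [565.6 136.1  57.2] [0.5 0.5]
white1 [559.8 178.2  56.5] [0.1 0.1]
fin top mid [549.8 236.3  65.5] [0.3 0.3]
tray FL top [610.5  76.5   9.6] [0.9 0.9]
tray front right top [537.9  64.5  28.9] [2.7 2.7]
dock screen near-left [ 598.6 -135.2   41.3] [0.4 0.4]
screen far right [ 541.9 -164.7   41.8] [0. 0.]
flare L tip [636.5  32.6   8.5] [0. 0.]
flare R tip [521.   30.2   7. ] [0.7 0.7]
rail R screw near [534.9 -20.3  21.9] [0.4 0.4]
rail R screw far [ 536.8 -110.5   20.4] [0.7 0.7]
green [ 619.1 -148.9   41.4] [0.1 0.1]
```

Run:
```python
from h import *
for n in("scene","top"):
    c=np.load(f"pics/{n}0.npz");P=cloud(c);x,y,z=P[...,0],P[...,1],P[...,2]
    im=c["img"].astype(int)
    m=(x>.5)&(x<.66)&(y>-.2)&(y<-.1)&(abs(z-.04)<.005); p=P[m];r=rect(p)
    print(n,"block",r,m.sum(),"box",np.round(cv2.boxPoints(cv2.minAreaRect((p[:,:2]*1000).astype(np.float32))).tolist(),1).tolist())
    dark=(im.sum(-1)<270)
    for a,b in((.51,.56),(.60,.66)):
        m=(x>a)&(x<b)&(y>-.11)&(y<0)&(z>.007)&(z<.024); q=P[m]; q=q[q[:,2]>.012]
        k=np.polyfit(q[:,1],q[:,0],1); print(" rail",len(q),"slope dx/dy",np.round(k[0],4),"x at y=-.05",round(np.polyval(k,-.05)*1000,1),"z",np.round(np.median(q[:,2]),4),"xrange",np.round(np.percentile(q[:,0]-np.polyval(k,q[:,1]),[3,97])*1000,1),"ymax")
    # tray long edges from top-surface points
    blue=(im[...,2]>im[...,0]+35)&(im[...,2]>im[...,1]+20)
    m=blue&(abs(z-.024)<.004)&(x>.48)&(x<.65)&(y>.04)&(y<.29); p=P[m]; print(" tray",rect(p),m.sum())
    m=(z>.040)&(x>.52)&(x<.58)&(y>.2)&(y<.28);p=P[m];print(" fin",rect(p),np.percentile(p[:,2],[50,95]).round(4),p.mean(0).round(4),m.sum())
```

```text
scene block (array([ 580.6, -149.6]), array([110.7,  54.6]), 1.89) 563 box [[524.3, -124.1], [526.1, -178.7], [636.8, -175.0], [635.0, -120.4]]
 rail 160 slope dx/dy -0.022 x at y=-.05 536.3 z 0.0164 xrange [-7.3  8.4] ymax
 rail 149 slope dx/dy -0.0143 x at y=-.05 619.6 z 0.0166 xrange [-7.5  8.3] ymax
 tray (array([560.9, 166.6]), array([ 64.1, 200.2]), 7.38) 526
 fin (array([550.3, 241.4]), array([13.2, 36.8]), 5.9) [0.054  0.0623] [0.5491 0.2389 0.0535] 72
top block (array([ 582.6, -148.6]), array([108.6,  55.4]), 0.56) 474 box [[528.0, -121.4], [528.5, -176.8], [637.2, -175.7], [636.6, -120.3]]
 rail 140 slope dx/dy -0.0166 x at y=-.05 538.4 z 0.0176 xrange [-7.2  7. ] ymax
 rail 141 slope dx/dy -0.0296 x at y=-.05 621.8 z 0.0172 xrange [-7.1  7.5] ymax
 tray (array([562.6, 167.9]), array([ 60.8, 196.5]), 7.68) 689
 fin (array([552.2, 241. ]), array([12.1, 34. ]), 9.56) [0.0611 0.0664] [0.5518 0.2397 0.0598] 51
```

```bash
cat >> h.py <<'E'
from scipy.spatial.transform import Rotation as R
def down(yaw): # tool y along world heading yaw (deg), z down
    a=np.radians(yaw); y=np.array([np.cos(a),np.sin(a),0]); z=np.array([0,0,-1.]); return R.from_matrix(np.c_[np.cross(y,z),y,z])
def go(o,p,Rt):
    R0=R.from_quat(np.roll(o["eef_rot"],-1)); print("at",np.round(o["eef_pos"]*1000,1),"shift mm",np.round(R0.inv().apply(np.array(p)-o["eef_pos"])*1000,1),"turn",np.round((R0.inv()*Rt).as_rotvec(degrees=True),2))
E
python3 -c "
from h import *;from bench import ctrl
o=ctrl.get_obs();go(o,[.552,.241,.115],down(7.6))"
```

```text
at [230.9 526.1 255.5] shift mm [-408.7 -131.7  140.5] turn [-9.000e-02  3.000e-02  5.869e+01]
```

Call:
servo_tool(series="-1 -0.034 -0.011 0.000 0 0 5; -1 -0.068 -0.022 0.000 0 0 10; -1 -0.102 -0.033 0.000 0 0 15; -1 -0.136 -0.044 0.010 0 0 20; -1 -0.170 -0.055 0.020 0 0 25; -1 -0.204 -0.066 0.035 0 0 30; -1 -0.240 -0.077 0.050 0 0 35; -1 -0.275 -0.088 0.070 0 0 40; -1 -0.310 -0.100 0.090 0 0 45; -1 -0.345 -0.111 0.110 0 0 50; -1 -0.380 -0.122 0.125 0 0 55; -1 -0.4087 -0.1317 0.1405 0 0 58.7")

```text
time_s: 1.1
eef_pos: [0.5538, 0.2394, 0.1143]
eef_rot: [-0.0, 0.661, 0.751, -0.0]
wrist_force: [0.4, 0.6, 1.0]
opening: 0.999
grasp_force: 0.0
```

```bash
python3 -c "
from h import *;from bench import ctrl
o=ctrl.get_obs();go(o,[.552,.241,.056],down(7.6));print(o['time_s'])"
```

```text
at [553.8 239.4 114.3] shift mm [ 1.8 -1.5 58.3] turn [-0.04  0.02 -0.32]
1.1
```

Call:
servo_tool(series="-1 0 0 0.012 0 0 0; -1 0 0 0.028 0 0 0; -1 0 0 0.044 0 0 0; -1 0 0 0.054 0 0 0; -1 0 0 0.059 0 0 0; -1 0 0 0.059 0 0 0; -1 0 0 0.059 0 0 0")

```text
time_s: 1.68
eef_pos: [0.5524, 0.2419, 0.0571]
eef_rot: [0.0, 0.659, 0.753, 0.0]
wrist_force: [0.4, 0.2, 1.2]
opening: 0.997
grasp_force: 0.0
```

```bash
python3 -c "
from h import *;from bench import ctrl
o=ctrl.get_obs();go(o,[.552,.241,.056],down(7.6));print(o['time_s'])
c=ctrl.camera('scene');im=cv2.resize(c['img'][130:250,220:400,::-1],None,fx=4,fy=4,interpolation=cv2.INTER_CUBIC);cv2.imwrite('pics/g1.png',im)"
```

```text
at [552.4 241.9  57.1] shift mm [-0.8 -0.5  1.1] turn [0.01 0.   0.03]
1.6833
```

View pics/g1.png

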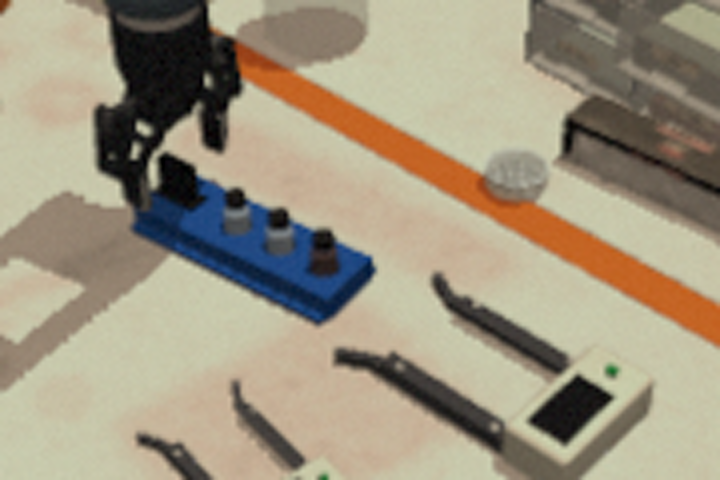

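The gripper straddles the fin: the fin is at (178,180), with one finger at (135,170) and the other at (217,120). It's ready to close.

Call:
servo_tool(series="-0.4 0 0 0 0 0 0; 0 0 0 0 0 0 0; 0.3 0 0 0 0 0 0; 0.5 0 0 0 0 0 0; 0.7 0 0 0 0 0 0; 1 0 0 0 0 0 0; 1 0 0 0 0 0 0; 1 0 0 0 0 0 0; 1 0 0 0 0 0 0; 1 0 0 0 0 0 0")

```text
time_s: 2.57
eef_pos: [0.5525, 0.2416, 0.057]
eef_rot: [0.0, 0.659, 0.752, 0.0]
wrist_force: [-1.0, -1.0, 3.6]
opening: 0.132
grasp_force: 59.2
```

```bash
cat > tr.py <<'E'
from h import *;from bench import ctrl
o=ctrl.get_obs();R0=R.from_quat(np.roll(o["eef_rot"],-1)).as_matrix();print(o["time_s"].round(2),"tcp",np.round(o["eef_pos"]*1000,1),"yaw y",np.degrees(np.arctan2(R0[1,1],R0[0,1])).round(2),"F",o["wrist_force"].round(1),"open",o["opening"].round(3),"gf",o["grasp_force"].round(1))
for n in("scene","top"):
    c=ctrl.camera(n);P=cloud(c);x,y,z=P[...,0],P[...,1],P[...,2]; im=c["img"].astype(int)
    blue=(im[...,2]>im[...,0]+30)&(im[...,2]>im[...,1]+15)
    m=blue&(abs(z-.024)<.004)&(x>.48)&(x<.66)&(y>-.14)&(y<.29);p=P[m]*1000
    # heading & centre line from side edges along y bins
    E=[]
    for b in np.arange(np.percentile(p[:,1],2)+8,p[:,1].max()-8,6):
        s=p[abs(p[:,1]-b)<3.5,0]
        if len(s)>8 and np.ptp(s)>52: E.append((b,(s.max()+s.min())/2))
    E=np.array(E)
    if len(E)>3:
        k=np.polyfit(E[:,1-1],E[:,1],1);print(n,"tray rect",rect(p/1000),"dx/dy",k[0].round(4),"heading",np.degrees(np.arctan(-k[0])).round(2),"line x at y=",[(yy,np.polyval(k,yy).round(1)) for yy in(50,150)],"front y",np.percentile(p[:,1],.5).round(1),len(E))
E
python3 tr.py
```

```text
Traceback (most recent call last):
  File "tr.py", line 2, in <module>
    o=ctrl.get_obs();R0=R.from_quat(np.roll(o["eef_rot"],-1)).as_matrix();print(o["time_s"].round(2),"tcp",np.round(o["eef_pos"]*1000,1),"yaw y",np.degrees(np.arctan2(R0[1,1],R0[0,1])).round(2),"F",o["wrist_force"].round(1),"open",o["opening"].round(3),"gf",o["grasp_force"].round(1))
                                                                                ^^^^^^^^^^^^^^^^^
AttributeError: 'float' object has no attribute 'round'
```

```bash
sed -i 's/o\["time_s"\].round(2)/round(float(o["time_s"]),2)/; s/o\["opening"\].round(3),"gf",o\["grasp_force"\].round(1)/round(float(o["opening"]),3),"gf",round(float(o["grasp_force"]),1)/' tr.py; python3 tr.py; python3 -c "
from h import *;from bench import ctrl
go(ctrl.get_obs(),[.574,.215,.057],down(1.2))"
```

```text
2.57 tcp [552.5 241.6  57. ] yaw y 7.59 F [-1.  -1.   3.6] open 0.132 gf 59.2
scene tray rect (array([561.9, 166.2]), array([ 65.1, 198.6]), 7.47) dx/dy -0.1302 heading 7.42 line x at y= [(50, np.float64(576.1)), (150, np.float64(563.1))] front y 65.4 21
top tray rect (array([566.3, 141.1]), array([ 60.6, 142.2]), 7.39) dx/dy -0.1298 heading 7.39 line x at y= [(50, np.float64(578.1)), (150, np.float64(565.1))] front y 69.6 21
at [552.6 241.6  57.1] shift mm [-29.2  17.7   0.1] turn [ 0.01 -0.01  6.39]
```

Call:
servo_tool(series="1 -0.002 0.001 0 0 0 0.4; 1 -0.005 0.003 0 0 0 1.1; 1 -0.008 0.005 0 0 0 1.8; 1 -0.011 0.007 0 0 0 2.5; 1 -0.014 0.009 0 0 0 3.2; 1 -0.017 0.011 0 0 0 3.9; 1 -0.020 0.0125 0 0 0 4.5; 1 -0.023 0.014 0 0 0 5.1; 1 -0.026 0.016 0 0 0 5.8; 1 -0.028 0.017 0 0 0 6.2; 1 -0.0291 0.0175 0 0 0 6.4; 1 -0.0291 0.0175 0 0 0 6.4")

```text
time_s: 3.67
eef_pos: [0.5739, 0.2157, 0.0571]
eef_rot: [-0.0, 0.7, 0.714, 0.001]
wrist_force: [-1.3, 4.6, 4.3]
opening: 0.13
grasp_force: 59.4
```

```bash
python3 tr.py; python3 -c "
from h import *;from bench import ctrl
o=ctrl.get_obs();go(o,[.574,.215,.057],down(1.2));go(o,[.5757,.130,.057],down(1.2))
for n in('scene','top'):
    c=ctrl.camera(n);cv2.imwrite(f'pics/{n}2.png',c['img'][...,::-1])
a=cv2.resize(cv2.imread('pics/scene2.png')[150:260,245:395],None,fx=4,fy=4,interpolation=2);b=cv2.resize(cv2.imread('pics/top2.png')[170:225,240:390],None,fx=4,fy=4,interpolation=2)
cv2.imwrite('pics/s2.png',b)"
```

```text
3.67 tcp [573.9 215.7  57.1] yaw y 1.16 F [-1.3  4.6  4.3] open 0.13 gf 59.4
scene tray rect (array([574.8, 140.3]), array([ 63.8, 201.1]), 1.37) dx/dy -0.0276 heading 1.58 line x at y= [(50, np.float64(576.0)), (150, np.float64(573.3))] front y 40.8 23
top tray rect (array([576.1, 112. ]), array([ 60.7, 138.5]), 1.04) dx/dy -0.0105 heading 0.6 line x at y= [(50, np.float64(577.1)), (150, np.float64(576.0))] front y 43.2 21
at [573.9 215.7  57. ] shift mm [-0.7  0.1  0. ] turn [ 0.05 -0.06 -0.02]
at [573.9 215.7  57. ] shift mm [-85.7   0.   -0.1] turn [ 0.05 -0.06 -0.02]
```

View pics/s2.png

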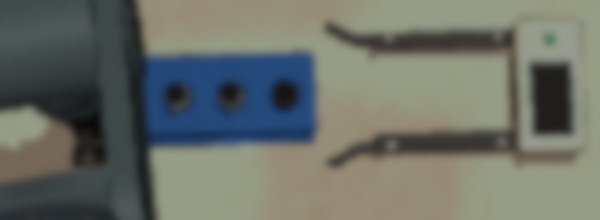

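In the top view, the tray's front edge (315,97) lies between the flares (330,28) and (330,163). It looks centred, so I'll slide it in.

Call:
servo_tool(series="1 -0.003 0 0 0 0 0; 1 -0.008 0 0 0 0 0; 1 -0.015 0 0 0 0 0; 1 -0.022 0 0 0 0 0; 1 -0.029 0 0 0 0 0; 1 -0.036 0 0 0 0 0; 1 -0.043 0 0 0 0 0; 1 -0.049 0 0 0 0 0; 1 -0.054 0 0 0 0 0; 1 -0.058 0 0 0 0 0; 1 -0.060 0 0 0 0 0; 1 -0.060 0 0 0 0 0")

```text
time_s: 4.87
eef_pos: [0.5752, 0.1548, 0.057]
eef_rot: [0.0, 0.7, 0.714, 0.0]
wrist_force: [-0.7, 2.4, 4.4]
opening: 0.131
grasp_force: 59.4
```

```bash
python3 tr.py;  python3 -c "
from bench import ctrl;print(ctrl.get_obs()['torque'])"
```

```text
4.87 tcp [575.2 154.8  57. ] yaw y 1.17 F [-0.7  2.4  4.4] open 0.131 gf 59.4
scene tray rect (array([575.9,  79.7]), array([ 64.5, 199.7]), 0.97) dx/dy -0.0257 heading 1.47 line x at y= [(50, np.float64(575.8)), (150, np.float64(573.3))] front y -19.9 22
top tray rect (array([577.2,  64.4]), array([160.6,  62.5]), 88.96) dx/dy -0.0155 heading 0.89 line x at y= [(50, np.float64(577.8)), (150, np.float64(576.2))] front y -15.9 20
[0.23657589 0.01820205 0.00402263]
```

Call:
servo_tool(series="1 -0.003 0 0 0 0 0; 1 -0.008 0 0 0 0 0; 1 -0.015 0 0 0 0 0; 1 -0.022 0 0 0 0 0; 1 -0.029 0 0 0 0 0; 1 -0.036 0 0 0 0 0; 1 -0.043 0 0 0 0 0; 1 -0.049 0 0 0 0 0; 1 -0.054 0 0 0 0 0; 1 -0.058 0 0 0 0 0; 1 -0.060 0 0 0 0 0; 1 -0.060 0 0 0 0 0")

```text
time_s: 5.97
eef_pos: [0.5763, 0.0951, 0.057]
eef_rot: [0.0, 0.7, 0.714, 0.0]
wrist_force: [0.1, 4.0, 5.9]
opening: 0.132
grasp_force: 59.6
```

```bash
python3 tr.py;  python3 -c "
from bench import ctrl;print(ctrl.get_obs()['torque'])"
```

```text
5.97 tcp [576.3  95.1  57. ] yaw y 1.18 F [0.1 4.  5.9] open 0.132 gf 59.6
scene tray rect (array([578.4,  19.5]), array([ 64.2, 198.9]), 1.06) dx/dy -0.0287 heading 1.64 line x at y= [(50, np.float64(575.9)), (150, np.float64(573.0))] front y -79.8 20
top tray rect (array([578.4,  19. ]), array([ 60.3, 194.4]), 1.28) dx/dy -0.0291 heading 1.67 line x at y= [(50, np.float64(577.2)), (150, np.float64(574.3))] front y -77.9 17
[ 0.49168034  0.0077911  -0.05771299]
```

Call:
servo_tool(series="1 -0.003 0 0 0 0 0; 1 -0.008 0 0 0 0 0; 1 -0.014 0 0 0 0 0; 1 -0.020 0 0 0 0 0; 1 -0.025 0 0 0 0 0; 1 -0.029 0 0 0 0 0; 1 -0.032 0 0 0 0 0; 1 -0.034 0 0 0 0 0; 1 -0.035 0 0 0 0 0; 1 -0.036 0 0 0 0 0; 1 -0.036 0 0 0 0 0")

```text
time_s: 6.98
eef_pos: [0.577, 0.0596, 0.057]
eef_rot: [-0.0, 0.7, 0.714, 0.0]
wrist_force: [0.7, 5.6, 5.9]
opening: 0.131
grasp_force: 59.7
```

Call:
servo_tool(series="1 -0.001 0 0 0 0 0; 1 -0.002 0 0 0 0 0; 1 -0.003 0 0 0 0 0; 1 -0.003 0 0 0 0 0")

```text
time_s: 7.32
eef_pos: [0.577, 0.0567, 0.057]
eef_rot: [-0.0, 0.7, 0.715, 0.0]
wrist_force: [-0.4, 5.7, 5.3]
opening: 0.127
grasp_force: 59.7
```

Call:
servo_tool(series="1 -0.001 0 0 0 0 0; 1 -0.002 0 0 0 0 0; 1 -0.002 0 0 0 0 0")

```text
time_s: 7.57
eef_pos: [0.577, 0.0548, 0.057]
eef_rot: [-0.0, 0.7, 0.715, 0.0]
wrist_force: [-1.2, 6.1, 6.5]
opening: 0.129
grasp_force: 59.7
```

Call:
servo_tool(series="1 -0.001 0 0 0 0 0; 1 -0.002 0 0 0 0 0; 1 -0.002 0 0 0 0 0")

```text
time_s: 7.82
eef_pos: [0.577, 0.0546, 0.057]
eef_rot: [-0.001, 0.7, 0.714, 0.001]
wrist_force: [0.3, 14.5, 6.1]
opening: 0.127
grasp_force: 59.7
```

Call:
servo_tool(series="1 -0.001 0 0 0 0 0; 1 -0.002 0 0 0 0 0; 1 -0.002 0 0 0 0 0; 1 -0.002 0 0 0 0 0")

```text
time_s: 8.15
eef_pos: [0.577, 0.0545, 0.057]
eef_rot: [-0.002, 0.7, 0.715, 0.002]
wrist_force: [1.8, 23.0, 6.3]
opening: 0.129
grasp_force: 59.7
```

```bash
python3 tr.py
```

```text
8.15 tcp [577.   54.5  57. ] yaw y 1.22 F [ 1.8 23.   6.3] open 0.129 gf 59.7
scene tray rect (array([579.5, -17.7]), array([ 66.1, 195.4]), 1.05) dx/dy -0.0216 heading 1.24 line x at y= [(50, np.float64(576.2)), (150, np.float64(574.0))] front y -113.4 21
top tray rect (array([581.1, -20.8]), array([ 63.9, 195.4]), 1.41) dx/dy -0.019 heading 1.09 line x at y= [(50, np.float64(578.6)), (150, np.float64(576.7))] front y -117.5 15
```

Call:
servo_tool(series="1 0.001 0 0 0 0 0; 1 0.002 0 0 0 0 0; 1 0.002 0 0 0 0 0; 0.6 0.002 0 0 0 0 0; 0.3 0.002 0 0 0 0 0; 0 0.002 0 0 0 0 0; 0 0.002 0 0 0 0 0; 0 0.002 0 0 0 0 0; 0 0.002 0 0 0 0 0")

```text
time_s: 9.0
eef_pos: [0.5769, 0.0517, 0.0566]
eef_rot: [-0.0, 0.7, 0.714, -0.0]
wrist_force: [0.1, 0.7, -1.0]
opening: 0.498
grasp_force: 0.0
```

Call:
servo_tool(series="0 0 0 -0.008 0 0 0; 0 0 0 -0.020 0 0 0; 0 0 0 -0.035 0 0 0; 0 0 0 -0.050 0 0 0; 0 0 0 -0.065 0 0 0; 0 0 0 -0.080 0 0 0; 0 0 0 -0.080 0 0 0; 0 0 0 -0.080 0 0 0")

```text
time_s: 9.67
eef_pos: [0.5781, 0.0519, 0.1386]
eef_rot: [0.001, 0.7, 0.714, 0.001]
wrist_force: [-0.0, -0.3, -1.4]
opening: 0.502
grasp_force: 0.0
```

```bash
python3 tr.py
python3 - <<'E'
from h import *;from bench import ctrl
S,T=ctrl.camera("scene"),ctrl.camera("top");np.savez("pics/s3.npz",**S);np.savez("pics/t3.npz",**T)
for n,c in(("scene",S),("top",T)):
    P=cloud(c);x,y,z=P[...,0],P[...,1],P[...,2]
    m=(x>.55)&(x<.61)&(y>-.115)&(y<-.065)&(z>.048)&(z<.066);p=P[m];print(n,"cap",np.round(np.c_[p.min(0),p.max(0),p.mean(0)]*1000,1).tolist(),m.sum(),np.round((p.max(0)+p.min(0))*500,1))
    u,v=pix(c,[.580,-.06,.03]);print(u,v);u,v=int(u),int(v)
    cv2.imwrite(f"pics/{n}3.png",cv2.resize(c["img"][v-38:v+38,u-50:u+50,::-1],None,fx=7,fy=7,interpolation=2)); print("org",u-50,v-38)
a,b=cv2.imread("pics/scene3.png"),cv2.imread("pics/top3.png")
cv2.imwrite("pics/both3.png",cv2.resize(np.vstack([a,b]),None,fx=.56,fy=.56,interpolation=3))
E
```

```text
9.67 tcp [578.1  51.9 138.6] yaw y 1.19 F [-0.  -0.3 -1.4] open 0.502 gf 0.0
scene tray rect (array([577.9, -16.7]), array([ 63.8, 195. ]), 1.22) dx/dy -0.0224 heading 1.29 line x at y= [(50, np.float64(575.6)), (150, np.float64(573.3))] front y -113.8 20
top tray rect (array([579.3, -20.8]), array([ 60.5, 195.3]), 1.23) dx/dy -0.0331 heading 1.9 line x at y= [(50, np.float64(576.3)), (150, np.float64(572.9))] front y -117.7 16
scene cap [[570.6, 587.3, 578.2], [-102.8, -87.8, -95.8], [48.4, 59.2, 54.9]] 29 [578.9 -95.3  53.8]
339.7312523844152 217.10800291147203
org 289 179
top cap [[572.1, 589.1, 580.1], [-102.0, -85.7, -94.1], [48.0, 62.9, 56.5]] 26 [580.6 -93.9  55.5]
349.59323262761393 191.81205055682875
org 299 153
```

View pics/both3.png

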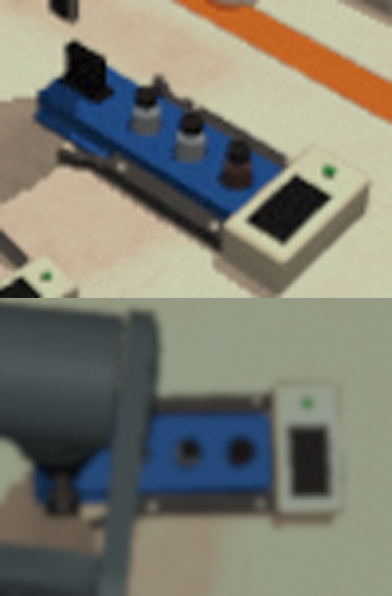

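The tray is fully home against the block, with no gap visible in either view. The brown vial is in the front pocket at (237,165) in the upper crop, beside the block, and both white vials are upright. Next I move over the brown vial.

```bash
python3 -c "
from h import *;from bench import ctrl
o=ctrl.get_obs();go(o,[.580,-.095,.137],down(1.2))"
```

```text
at [576.3  52.2 135.7] shift mm [-147.2    0.7   -1.3] turn [-0.11 -0.01 -0.01]
```

Call:
servo_tool(series="-0.1 -0.008 0 0 0 0 0; -0.1 -0.024 0 0 0 0 0; -0.1 -0.044 0 0 0 0 0; -0.1 -0.066 0 0 0 0 0; -0.1 -0.088 0 0 0 0 0; -0.1 -0.108 0 0 0 0 0; -0.1 -0.125 0 0 0 0 0; -0.1 -0.138 0 0 0 0 0; -0.1 -0.145 0 0 0 0 0; -0.1 -0.147 0 0 0 0 0; -0.1 -0.147 0 0 0 0 0; -0.1 -0.147 0 0 0 0 0")

```text
time_s: 10.87
eef_pos: [0.5799, -0.0942, 0.1366]
eef_rot: [-0.0, 0.7, 0.715, 0.0]
wrist_force: [-0.4, 0.6, -0.4]
opening: 0.55
grasp_force: 0.0
```

Call:
servo_tool(series="-0.1 0 0 0.005 0 0 0; -0.1 0 0 0.013 0 0 0; -0.1 0 0 0.021 0 0 0; -0.1 0 0 0.027 0 0 0; -0.1 0 0 0.030 0 0 0; -0.1 0 0 0.030 0 0 0; -0.1 0 0 0.030 0 0 0; -0.1 0 0 0.030 0 0 0")

```text
time_s: 11.53
eef_pos: [0.5803, -0.095, 0.107]
eef_rot: [0.0, 0.7, 0.714, 0.0]
wrist_force: [0.1, 0.2, 0.8]
opening: 0.549
grasp_force: 0.0
```

```bash
python3 -c "
from h import *;from bench import ctrl
o=ctrl.get_obs();go(o,[.580,-.095,.053],down(1.2))
c=ctrl.camera('scene');u,v=pix(c,[.58,-.07,.08]);u,v=int(u),int(v);print(u,v)
cv2.imwrite('pics/g4.png',cv2.resize(c['img'][v-40:v+40,u-55:u+55,::-1],None,fx=6,fy=6,interpolation=2))"
```

```text
at [580.3 -95.  107. ] shift mm [ 0.  -0.4 54. ] turn [ 0.03  0.01 -0.01]
343 206
```

View pics/g4.png

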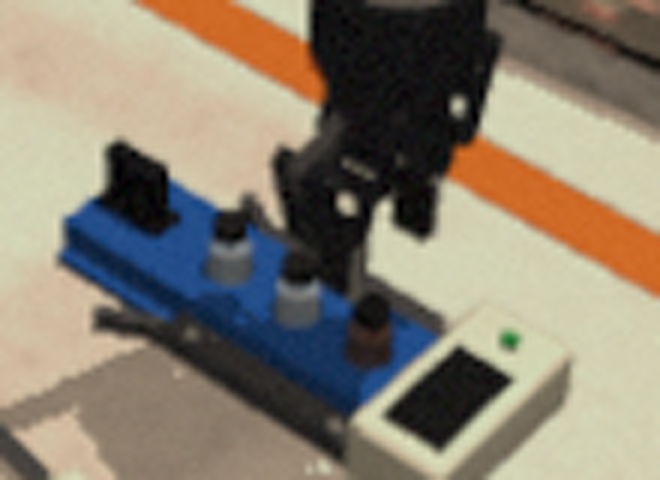

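The fingers at (345,265) and (415,220) are above and on either side of the brown vial (370,325), and clear of the white one (298,290). I'll descend and close.

Call:
servo_tool(series="-0.1 0 0 0.006 0 0 0; -0.1 0 0 0.016 0 0 0; -0.1 0 0 0.026 0 0 0; -0.1 0 0 0.036 0 0 0; -0.1 0 0 0.045 0 0 0; -0.1 0 0 0.051 0 0 0; -0.1 0 0 0.054 0 0 0; -0.1 0 0 0.054 0 0 0; -0.1 0 0 0.054 0 0 0")

```text
time_s: 12.33
eef_pos: [0.5802, -0.0949, 0.0527]
eef_rot: [-0.0, 0.7, 0.714, -0.0]
wrist_force: [-0.5, -0.6, 1.4]
opening: 0.55
grasp_force: 0.0
```

Call:
servo_tool(series="0.1 0 0 0 0 0 0; 0.2 0 0 0 0 0 0; 0.3 0 0 0 0 0 0; 0.4 0 0 0 0 0 0; 0.5 0 0 0 0 0 0; 0.6 0 0 0 0 0 0; 0.8 0 0 0 0 0 0; 1 0 0 0 0 0 0; 1 0 0 0 0 0 0; 1 0 0 0 0 0 0; 1 0 0 0 0 0 0")

```text
time_s: 13.25
eef_pos: [0.5805, -0.0951, 0.0534]
eef_rot: [0.0, 0.7, 0.714, 0.0]
wrist_force: [-1.3, 0.3, 6.0]
opening: 0.232
grasp_force: 58.7
```

Call:
servo_tool(series="1 0 0 -0.002 0 0 0; 1 0 0 -0.005 0 0 0; 1 0 0 -0.009 0 0 0; 1 0 0 -0.014 0 0 0; 1 0 0 -0.020 0 0 0; 1 0 0 -0.027 0 0 0; 1 0 0 -0.036 0 0 0; 1 0 0 -0.047 0 0 0; 1 0 0 -0.060 0 0 0; 1 0 0 -0.070 0 0 0; 1 0 0 -0.075 0 0 0; 1 0 0 -0.075 0 0 0")

```text
time_s: 14.25
eef_pos: [0.5812, -0.0953, 0.13]
eef_rot: [0.002, 0.7, 0.714, 0.001]
wrist_force: [-0.5, 0.2, 0.1]
opening: 0.232
grasp_force: 58.6
```

Call:
servo_tool(series="1 0.000 0 -0.008 0 0 0; 1 0 -0.005 -0.026 0 0 0; 1 0 -0.010 -0.050 0 0 0; 1 0 -0.018 -0.076 0 0 0; 1 0 -0.026 -0.102 0 0 0; 1 0 -0.034 -0.128 0 0 0; 1 0 -0.042 -0.152 0 0 0; 1 0 -0.050 -0.174 0 0 0; 1 0 -0.056 -0.190 0 0 0; 1 0 -0.060 -0.200 0 0 0; 1 0 -0.060 -0.200 0 0 0; 1 0 -0.060 -0.200 0 0 0")

```text
time_s: 15.25
eef_pos: [0.52, -0.0961, 0.3275]
eef_rot: [0.0, 0.7, 0.714, 0.0]
wrist_force: [0.2, -0.1, -0.7]
opening: 0.236
grasp_force: 58.7
```

```bash
python3 -c "
from h import *;from bench import ctrl
o=ctrl.get_obs();print(np.round(o['q'],2));R0=R.from_quat(np.roll(o['eef_rot'],-1));
for s in(1,-1): print(s,(R0*R.from_rotvec([45*s,0,0],degrees=True)).as_matrix()[:,2].round(2))
c=ctrl.camera('scene');u,v=pix(c,[.56,-.05,.15]);u,v=int(u),int(v)
cv2.imwrite('pics/g5.png',cv2.resize(c['img'][v-75:v+75,u-90:u+90,::-1],None,fx=4,fy=4,interpolation=2))"
```

```text
[-0.41  0.02  1.63  0.    1.48 -0.43]
1 [-0.71 -0.01 -0.71]
-1 [ 0.71  0.01 -0.71]
```

View pics/g5.png

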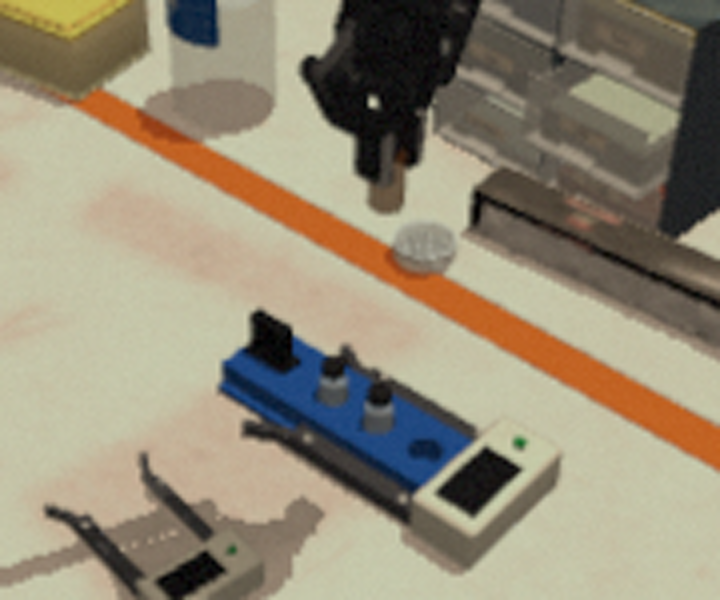

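The brown vial is held upright in the gripper at (387,190). The docked tray keeps its two white vials (333,380) and (378,405), and the front pocket (425,450) is empty. Now I lean the vial over.

Call:
servo_tool(series="1 0 0 0 -1 0 0; 1 0 0 0 -3 0 0; 1 0 0 0 -6 0 0; 1 0 0 0 -9 0 0; 1 0 0 0 -12 0 0; 1 0 0 0 -15 0 0; 1 0 0 0 -18 0 0; 1 0 0 0 -21 0 0; 1 0 0 0 -23 0 0; 1 0 0 0 -24 0 0; 1 0 0 0 -24 0 0")

```text
time_s: 16.22
eef_pos: [0.5193, -0.0959, 0.3264]
eef_rot: [0.145, 0.685, 0.699, 0.148]
wrist_force: [-0.5, -0.4, -1.4]
opening: 0.236
grasp_force: 58.7
```

Call:
servo_tool(series="1 0 0 0 -1 0 0; 1 0 0 0 -3 0 0; 1 0 0 0 -6 0 0; 1 0 0 0 -9 0 0; 1 0 0 0 -12 0 0; 1 0 0 0 -15 0 0; 1 0 0 0 -18 0 0; 1 0 0 0 -20 0 0; 1 0 0 0 -21 0 0; 1 0 0 0 -21 0 0; 1 0 0 0 -21 0 0; 1 0 0 0 -21 0 0")

```text
time_s: 17.22
eef_pos: [0.5204, -0.0963, 0.3281]
eef_rot: [0.268, 0.646, 0.66, 0.273]
wrist_force: [0.0, 0.4, -0.0]
opening: 0.233
grasp_force: 58.7
```

Call:
servo_tool(series="1 0 0 0 0 0 0; 1 0 0 0 0 0 0; 1 0 0 0 0 0 0; 1 0 0 0 0 0 0; 1 0 0 0 0 0 0; 1 0 0 0 0 0 0")

```text
time_s: 17.72
eef_pos: [0.5201, -0.0961, 0.3278]
eef_rot: [0.268, 0.646, 0.66, 0.273]
wrist_force: [0.3, -0.0, 0.2]
opening: 0.235
grasp_force: 58.7
```

```bash
python3 -c "
from h import *;from bench import ctrl
o=ctrl.get_obs();print(o['time_s'],np.round(o['q'],2),np.round(o['dq'],3));R0=R.from_quat(np.roll(o['eef_rot'],-1));a=R0.as_matrix()[:,2]
print(o['eef_pos'],a,np.degrees(np.arccos(-a[2])))
c=ctrl.camera('scene');np.savez('pics/f.npz',**c);u,v=pix(c,[.54,-.05,.15]);u,v=int(u),int(v)
cv2.imwrite('pics/g6.png',cv2.resize(c['img'][v-75:v+75,u-90:u+90,::-1],None,fx=4,fy=4,interpolation=2))"; python3 tr.py
```

```text
17.7167 [-0.68 -0.44  2.18  0.65  0.85 -1.  ] [-0.     0.001 -0.002  0.     0.001 -0.   ]
[ 0.52012454 -0.09611358  0.32780777] [ 0.70694201  0.01473996 -0.70711791] 44.99909854970653
17.77 tcp [520.1 -96.1 327.8] yaw y 1.19 F [-0.1 -0.2 -0.1] open 0.237 gf 58.7
scene tray rect (array([577.6, -17.3]), array([ 63.7, 194.2]), 1.09) dx/dy -0.0246 heading 1.41 line x at y= [(50, np.float64(575.7)), (150, np.float64(573.2))] front y -113.4 22
top tray rect (array([577. , -20.5]), array([ 70.3, 197.7]), 3.25) dx/dy -0.0229 heading 1.31 line x at y= [(50, np.float64(577.3)), (150, np.float64(575.0))] front y -111.2 29
```

View pics/g6.png

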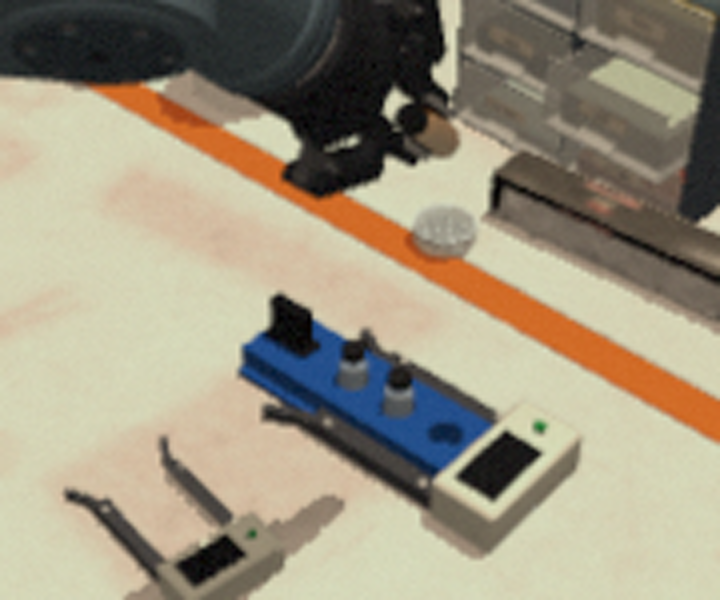

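Run:
```python
from h import *
from scipy.optimize import least_squares
c=np.load("pics/f.npz");P=cloud(c);im=c["img"].astype(int);x,y,z=P[...,0],P[...,1],P[...,2]
m=(im[...,0]>im[...,2]+18)&(abs(x-.55)<.06)&(abs(y+.096)<.03)&(z>.24)&(z<.36)
p=P[m];print(len(p),p.mean(0).round(3),p.min(0).round(3),p.max(0).round(3))
def res(t):
    a=np.array([np.sin(t[0])*np.cos(t[1]),np.sin(t[0])*np.sin(t[1]),-np.cos(t[0])]);q=p-np.r_[p.mean(0)[:2]+t[2:4],p.mean(0)[2]+t[4]]
    return np.r_[np.linalg.norm(q-np.outer(q@a,a),axis=1)-.011,.02*(t[2:].sum())]
s=least_squares(res,[.78,0,.005,.005,-.005],loss="soft_l1",f_scale=.001);print(np.degrees(s.x[:2]),s.cost,np.abs(s.fun).mean())
```

```text
101 [ 0.535 -0.103  0.312] [ 0.491 -0.108  0.289] [ 0.559 -0.089  0.344]
[47.82421978  0.32906612] 0.00016833894052585097 0.002172767145634689
```

The depth fit puts the vial's lean at about 48°, against 45.0° for the tool. The vial is about 29 cm above the bench and still, and the tray is home. Handing in.

```bash
python3 -c "
from bench import ctrl;print(ctrl.hand_in())"
```

```text
the job is handed in; nothing more can be done
None
```

The job is handed in: the tray is home in the larger dock with both white vials standing, and the gripper is holding the brown vial still about 29 cm above the bench, leaned to about 45°.

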